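Start the vial shaker

ROBOT

A 6-joint arm with a two-finger parallel gripper is mounted at the origin on the work surface. World frame = base frame: x ahead of the robot, y to its left, z up, the work surface at z = 0. Lengths are in m, angles in rad, forces in N, time in s.
With the tool pointing down it reaches from about 0.15 to 0.775 m from the base axis. Payload 6.1 kg.
Tool frame: the origin (TCP) lies between the finger pads; the fingertips stand 17 mm ahead of it and the grasp point (between the pads) lies 2 mm behind it; z points along the fingers, y is the line along which they close (so a half turn about z gives the same grasp; the last joint's range is limited). The gripper opens to 85 mm and grips with 20 to 120 N. Pads are 22 mm wide; open, the fingers measure 114 mm over their backs; the gripper's body (76 mm by 85 mm) begins 54 mm behind the grasp point. The pads swing forward as they close: fully open they stand 13 mm farther back than shut.
Start: joints at [0, 0.126, -0.04, 1.405, 0, 1.571], TCP at [0.525, -0, 0.248] pointing down, gripper open.
Joint ranges: [-2.72, 2.72], [-0.95, 1.95], [-1.27, 1.35], [-1.78, 2.02], [-1.46, 1.47], [-3.14, 3.14]. Speed limits (rad/s): [2.39, 2.39, 3.01, 3.14, 3.14, 3.14].

INTERFACE

Orientations are given as a unit quaternion [w, x, y, z].
In Python, from cell import bot gives the robot as it stands.
- The arm moves only by the tool move_arm, never from a script. Its argument "increments" is one flat list of numbers, 7 for each row, row after row: the finger opening in mm, from 0 to 85.4, then the shift along the tool's x, y, z in units of 40 mm (1.0 is 40 mm), then the turn, a rotation vector about the tool's x, y, z in degrees. In form: [gripper, x, y, z, wx, wy, wz, gripper, x, y, z, wx, wy, wz, ...]. A call has 1 to 20 rows; each row shifts and turns the commanded pose from where the row before left it, along the tool's axes as they then stand; what a row does not reach is not made up. A row lasts 1/10 s, in which the tool goes at most 50 mm and 8.59 degrees, less where a joint would pass 70% of its speed; a pose out of reach is approached as far as the arm can. A call is refused whole if a number of a shift passes 1 or a number of a turn 8.59, either way. A call with a gripper value outside its range is refused whole. The fingers move at their own pace and stop on an object; "newtons" is the grip in N (left out, the last holds). Time passes only in rows, so rows that do not move let the fingers close. It gives the time, the measured TCP pose, the force, the opening and the grip force at its end, in the units of the state.
- bot.get_state(): the state, without advancing time (a new reading comes with each control period).
- bot.grab_frame(name): name is "scene" or "side" or "wrist"; returns the picture (384x512x3 uint8, red, green, blue); there is no depth.
- bot.camera_params(name): a dict with "mtx" (3x3 intrinsics, pixels), "distortion" ([k1, k2, p1, p2, k3] as OpenCV has them; the pictures are not rectified), "world_to_cam" (4x4, takes a point from world to camera coordinates); the wrist camera has in their place "tool_from_camera" (4x4, takes a point from camera to tool coordinates, whose origin is the TCP and whose axes are the flange's). Camera axes: x right, y down, z forward; pixel columns grow to the right and rows downward; lengths in m; the calibration is good to about 2 mm. A picture is of the moment at which its call begins: read the wrist's pose just before it. camera_params takes no time and is no camera call.
- bot.close_job(): hands the job in; it is judged then, once.
Trained networks look in the newest picture that a camera, given by its name, has taken for a name from the list of things; names that differ only in an ending like _2 or _b are one class to them, and where a whole thing is asked for, a point or a joint stands for the part that bears it (a point fixed in the world has none). Each returns a list of dicts, best first, with "p" (0 to 1); they miss things now and then, are a little off and sometimes report something else, mostly with a low value. They report only what shows in the picture. A call takes as long as a camera call. They do not tell look-alikes from the thing itself.
- bot.find_in(label, camera): "centre" ([x, y, z] in m, in world coordinates, good to about 4 mm: the middle of the surface that is visible of it).
The state is a dict: "time": time; "joints": joint angles; "qd": joint speeds; "effort": joint torques, N m; "ee_pos": TCP position; "eef_rot": TCP orientation; "ft_force": force on the tool from outside, world axes, zero at the start; "torque": the same for the moment, N m; "width": finger opening in m; "grip_force": force on a finger pad.
Only numpy, scipy, OpenCV 4.12 (cv2) and the standard library are available. Lean on these libraries where they do the work, as an engineer would, in place of code of your own. Each camera call takes 0.05 s, during which the arm holds its last target. There are 200 camera calls.

TASK

Get the vial shaker running, using only the closed fingertips: push its open cover fully shut, then press the raised end of the large rocker switch fully down so that it is switched on, and then press the round key fully down for a moment and let it come up again. Do it in that order, leave the square key and the bar key unpressed, lift nothing, and leave the vial, bottle and beaker standing where they are.

Things in the scene. Friction and masses are not known exactly. Their poses are not given: they have to be found in the camera images.
- shaker: Vial shaker, a white box fixed on the bench, 260 mm (its x) by 320 mm (its y), deck 100 mm above the bench. Origin: centre of its underside; its -x side faces the robot at yaw 0, z up. In its frame: cover on the +y side towards +x, rocker at x 10 mm, y -90 mm, the three keys in a row at x -95 mm, y 100, 40 and -20 mm.
- cover (a joint): Opening angle of the grey hinged cover, rad: 0 fully shut (flat on the deck), starts 0.3 to 0.65, mechanical limit 1.3. A stiff friction hinge: it stays where it is left; about 1 to 3 N downwards on the cover moves it.
- cover_hinge (a point): Fixed point on the cover's hinge line, at deck height, midway along it; axes as the shaker's. The hinge line runs along the shaker's y; the cover lies from it towards the shaker's -x. The cover is a slab 160 mm by 160 mm, 14 mm thick; shut, its top is 15 mm above the deck. Pushing straight down on it 85 mm towards -x from the hinge line shuts it from any start.
- cover_press (a point): Point on the cover's outer (upper) face, 85 mm from the hinge line, midway across; z is the face's outward normal. Moves with the cover.
- cover_edge (a point): Point on the cover's upper face at the middle of its free edge, 160 mm from the hinge line. Moves with the cover.
- rocker (a joint): Angle of the rocker switch, rad: 0 off (start; the end away from the robot, towards the shaker's +x, stands up), 0.36 fully on (that end pressed down level, the near end up). Friction holds it where it is left; about 1 to 3 N on the raised end turns it.
- rocker_press (a point): Point on the upper face of the rocker's raised half, 19 mm from the pivot, where to press; the rocker is a light grey paddle in a shallow V, 56 mm long along the shaker's x and 26 mm wide, in a black frame 8 mm high. Off, this point is about 20 mm above the deck; fully on, about 14 mm above the deck. Pivot 10 mm above the deck.
- round_key (a joint): Downward travel of the round key, m: 0 at rest, 0.006 fully down. A spring: starts to give at about 1.5 N, fully down at 5 N, comes back up by itself.
- round_key_top (a point): Round key, a disc-shaped cap of 28 mm diameter: the start key. Site on the middle of the cap's top, z up. At rest the cap's top is 18 mm above the deck (118 mm above the bench) and 8 mm above its pod, a 46 mm square plate 10 mm thick. The three pods sit in a row along the deck's robot side, 60 mm apart, in any order. All three caps are the same dark grey, on light grey pods.
- square_key (a joint): Downward travel of the square key, m: 0 at rest, 0.006 fully down. A spring: starts to give at about 1.5 N, fully down at 5 N, comes back up by itself. Not to be pressed.
- square_key_top (a point): Square key, a 24 mm square cap. Not to be pressed. Site on the middle of the cap's top, z up. At rest the cap's top is 18 mm above the deck (118 mm above the bench) and 8 mm above its pod, a 46 mm square plate 10 mm thick. The three pods sit in a row along the deck's robot side, 60 mm apart, in any order. All three caps are the same dark grey, on light grey pods.
- bar_key (a joint): Downward travel of the bar key, m: 0 at rest, 0.006 fully down. A spring: starts to give at about 1.5 N, fully down at 5 N, comes back up by itself. Not to be pressed.
- bar_key_top (a point): Bar key, a narrow cap 10 mm (shaker's x) by 36 mm (shaker's y). Not to be pressed. Site on the middle of the cap's top, z up. At rest the cap's top is 18 mm above the deck (118 mm above the bench) and 8 mm above its pod, a 46 mm square plate 10 mm thick. The three pods sit in a row along the deck's robot side, 60 mm apart, in any order. All three caps are the same dark grey, on light grey pods.
- vial: Small amber glass vial with a black cap, 23 mm diameter, 45 mm tall, loose on the deck's robot-side right corner. Origin: centre of its underside, z up. Must be left standing where it is.
- bottle: Clear glass bottle with a blue cap and paper label, 72 mm diameter, 150 mm tall, loose on the bench left of the shaker. Origin: centre of its underside, z up. Must be left standing where it is.
- beaker: Small glass beaker, 64 mm diameter, 80 mm tall, loose on the bench right of the shaker. Origin: centre of its underside, z up. Must be left standing where it is.
There are look-alikes about, which are no part of the job. What is shaped like the beaker but pink or red is not meant.

How it is judged:
By the outcome, as a careful person would: the job done as asked, in the order asked, and still so for the second after the job is handed in, with the robot touching nothing.
It also fails if it takes over 48 s, if anything falls off the work surface, if the arm or the gripper's body presses on something with over 40 N, if the wrist force passes 120 N, or if a joint passes its speed limit or range.

## Working session

There is one attempt and no reset: what is moved stays moved. The work goes in short steps, Python scripts to look and compute and a tool call to move; the robot and the scene stay as the last step left them, time stands still between calls to the robot, and variables do not carry over. Pictures are saved under pics/ and viewed, at most 10 in all, crops included, and the job is handed in when it is done.

Besides the shell and the picture viewer there is one more tool, called after "Call:" as a command line: name --argument value ..., lists and objects as JSON in quotes. move_arm: Moves the arm, as the interface text tells. Its arguments: {"type":"object","properties":{"increments":{"type":"array","items":{"type":"number"}},"newtons":{"type":"number"}},"required":["increments"]}

```bash
mkdir -p pics; python3 - <<'E'
from cell import bot
import cv2,numpy as np
for c in ("scene","wrist","side"):
    im=bot.grab_frame(c); cv2.imwrite(f"pics/{c}0.png",im[:,:,::-1])
    for l in ("shaker","cover_press","rocker_press","round_key_top","square_key_top","bar_key_top","vial"):
        if c=="side" and l not in("shaker","round_key_top"): continue
        print(c,l,[(np.round(d["centre"],3).tolist(),round(d["p"],2)) for d in bot.find_in(l,c)[:2]])
s=bot.get_state();print(s["time"],s["ee_pos"],s["eef_rot"],s["width"])
a=cv2.imread("pics/scene0.png");b=cv2.imread("pics/wrist0.png")
print(a.shape)
E
```

```text
scene shaker [([0.678, -0.003, 0.1], 0.72)]
scene cover_press [([0.642, 0.073, 0.146], 0.81), ([0.676, -0.004, 0.102], 0.65)]
scene rocker_press [([0.639, 0.072, 0.146], 0.44)]
scene round_key_top []
scene square_key_top []
scene bar_key_top [([0.617, 0.224, 0.1], 0.16)]
scene vial [([0.515, -0.121, 0.126], 0.69)]
wrist shaker [([0.59, 0.043, 0.105], 0.64)]
wrist cover_press [([0.609, 0.071, 0.159], 0.84)]
wrist rocker_press [([0.598, -0.087, 0.116], 0.56)]
wrist round_key_top [([0.503, 0.042, 0.118], 0.92)]
wrist square_key_top [([0.507, -0.018, 0.118], 0.86), ([0.613, 0.068, 0.156], 0.4)]
wrist bar_key_top [([0.5, 0.101, 0.113], 0.92)]
wrist vial [([0.513, -0.106, 0.138], 0.69)]
side shaker [([0.586, -0.05, 0.102], 0.81)]
side round_key_top []
0.95 [ 5.24992861e-01 -1.12366221e-05  2.48336154e-01] [2.45294995e-05 7.07113316e-01 7.07100245e-01 2.33285586e-05] 0.08589750851810593
(384, 512, 3)
```

View pics/scene0.png

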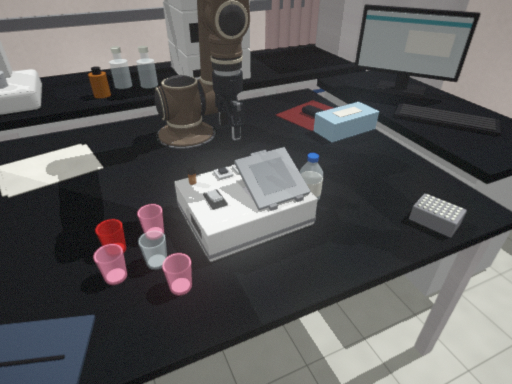

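View pics/wrist0.png

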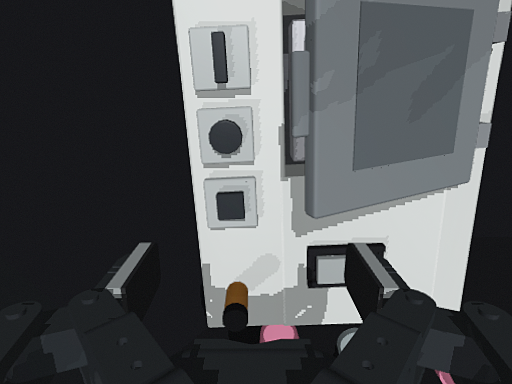

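View pics/side0.png

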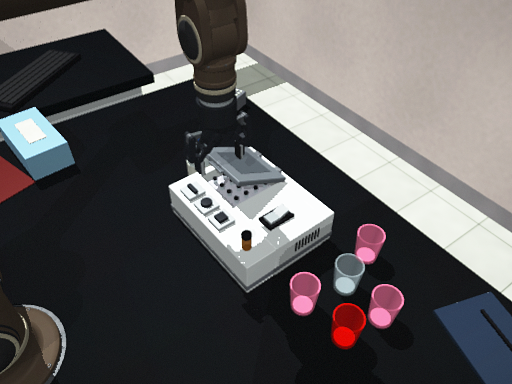

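The wrist picture shows the bar key at about (220,57), round (225,136), square (231,206), vial (236,305), rocker frame (307–385, 243–287) and hinge lugs near (500,25) and (485,135). The side view confirms the rocker's far end is up. The clear beaker is among the pink ones, off the shaker to the right.

```bash
cat > h.py <<'E'
from cell import bot
import cv2,numpy as np
from scipy.spatial.transform import Rotation as R
def pose():
    s=bot.get_state();q=np.array(s["eef_rot"]);T=np.eye(4)
    T[:3,:3]=R.from_quat(q[[1,2,3,0]]).as_matrix();T[:3,3]=s["ee_pos"];return T
def ray(uv,z,T):
    P=bot.camera_params("wrist");uv=np.array(uv,float).reshape(-1,1,2)
    n=cv2.undistortPoints(uv,np.array(P["mtx"]),np.array(P["distortion"])).reshape(-1,2)
    M=T@np.array(P["tool_from_camera"]);d=np.c_[n,np.ones(len(n))]@M[:3,:3].T;o=M[:3,3]
    return o+d*((np.broadcast_to(z,len(n))-o[2])/d[:,2])[:,None]
E
python3 - <<'E'
from h import *
T=pose()
k=ray([[220,57],[225,136],[231,206]],.118,T)[:,:2]
print("keys",k.round(4))
loc=np.array([[-.095,.1],[-.095,.04],[-.095,-.02]])
A=loc-loc.mean(0);B=k-k.mean(0)
yaw=np.arctan2((A[:,0]*B[:,1]-A[:,1]*B[:,0]).sum(),(A*B).sum())
Rz=np.array([[np.cos(yaw),-np.sin(yaw)],[np.sin(yaw),np.cos(yaw)]])
o=k.mean(0)-Rz@loc.mean(0)
print("yaw",yaw,"o",o,"rocker",o+Rz@[.029,-.09],"pivot",o+Rz@[.01,-.09])
def L(n,uv,z): print(n,((ray(uv,z,T)[:,:2]-o)@Rz).round(4).tolist())
L("rockerframe",[[307,246],[311,287],[385,243]],.108)
L("hinge lugs",[[497,25],[483,135]],.112)
L("deck edge right",[[485,150],[462,322],[206,326]],.1)
for z in(.13,.15,.17,.19): L(f"cover edge z{z}",[[307,0],[316,214],[475,181]],z)
M=T@np.array(bot.camera_params("wrist")["tool_from_camera"]);print(M.round(3))
a=cv2.imread("pics/wrist0.png")[0:330,170:512];cv2.imwrite("pics/w1.png",cv2.resize(a,None,fx=1.8,fy=1.8,interpolation=2)[:600])
E
```

```text
keys [[ 0.5024  0.0998]
 [ 0.5046  0.0409]
 [ 0.5082 -0.0192]]
yaw 0.048972202962702355 o [0.60190429 0.00519466] rocker [ 0.63527526 -0.08327782] pivot [ 0.61629804 -0.08420792]
rockerframe [[-0.0275, -0.0665], [-0.0237, -0.1107], [0.0446, -0.0669]]
hinge lugs [[0.1118, 0.1105], [0.1153, 0.0294]]
deck edge right [[0.1278, 0.0143], [0.1326, -0.1644], [-0.1314, -0.1573]]
cover edge z0.13 [[-0.0316, 0.1307], [-0.0238, -0.0261], [0.1021, -0.0041]]
cover edge z0.15 [[-0.035, 0.1259], [-0.0278, -0.0181], [0.0877, 0.0021]]
cover edge z0.17 [[-0.0383, 0.121], [-0.0318, -0.0101], [0.0734, 0.0083]]
cover edge z0.19 [[-0.0417, 0.1161], [-0.0358, -0.002], [0.059, 0.0145]]
[[ 1.    -0.001  0.001  0.526]
 [-0.001 -0.958 -0.288  0.073]
 [ 0.002  0.288 -0.958  0.374]
 [ 0.     0.     0.     1.   ]]
```

View pics/w1.png

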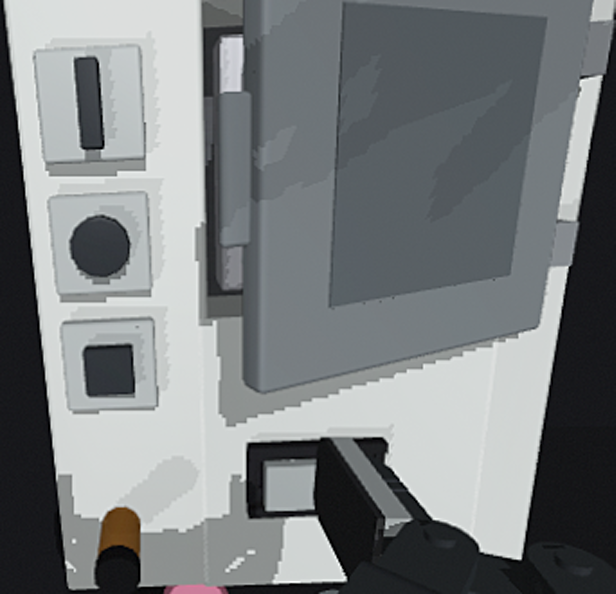

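The crop agrees with that: the shaker has yaw about 0.049 and origin (0.602, 0.005), with the cover hinge at local x about 0.114, y about 0.07. Next I close the fingers, turn to match the shaker's axes and move above the cover.

Call:
move_arm --increments '[0,0,0,0,0,0,-2.8,0,0,0,0,0,0,0,0,0,0,0,0,0,0,0,0,0,0,0,0,0,0,0.22,0.335,0,0,0,0,0,0.22,0.335,0,0,0,0,0,0.22,0.335,0,0,0,0,0,0.22,0.335,0,0,0,0,0,0.22,0.335,0,0,0,0,0,0.22,0.335,0.2,0,0,0,0,0.22,0.335,0.3,0,0,0,0,0.25,0.335,0.4,0,0,0,0,0,0,0,0,0,0,0,0,0,0,0,0,0]' --newtons 40

```text
time: 2.35
ee_pos: [0.6282, 0.077, 0.2106]
eef_rot: [-0.001, 0.689, 0.724, -0.001]
ft_force: [-0.2, 0.1, 0.2]
width: 0.0001
grip_force: 0.0
```

Call:
move_arm --increments '[0,0,0,0.15,0,0,0,0,0,0,0.15,0,0,0,0,0,0,0.15,0,0,0,0,0,0,0.15,0,0,0,0,0,0,0.15,0,0,0,0,0,0,0.15,0,0,0,0,0,0,0.15,0,0,0,0,0,0,0.15,0,0,0,0,0,0,0.15,0,0,0,0,0,0,0.15,0,0,0,0,0,0,0.1,0,0,0,0,0,0,0.1,0,0,0]'

```text
time: 3.55
ee_pos: [0.6284, 0.0768, 0.144]
eef_rot: [-0.0, 0.69, 0.724, -0.0]
ft_force: [-0.7, -0.1, 2.1]
width: -0.0
grip_force: 1.0
```

Call:
move_arm --increments '[0,0,0,0.1,0,0,0,0,0,0,0.08,0,0,0,0,0,0,0,0,0,0]'

```text
time: 3.85
ee_pos: [0.6284, 0.0767, 0.1364]
eef_rot: [-0.0, 0.69, 0.724, -0.0]
ft_force: [0.3, -0.3, -0.5]
width: -0.0
grip_force: 0.0
```

Call:
move_arm --increments '[0,0,0,0.06,0,0,0,0,0,0,0.04,0,0,0,0,0,0,0.02,0,0,0,0,0,0,0,0,0,0]'

```text
time: 4.25
ee_pos: [0.6286, 0.0768, 0.1321]
eef_rot: [0.0, 0.69, 0.724, 0.0]
ft_force: [-0.5, 0.1, -0.6]
width: -0.0001
grip_force: 0.0
```

Call:
move_arm --increments '[0,0,0,0.03,0,0,0,0,0,0,0.03,0,0,0,0,0,0,0,0,0,0]'

```text
time: 4.55
ee_pos: [0.6288, 0.0768, 0.132]
eef_rot: [0.001, 0.69, 0.724, 0.001]
ft_force: [-5.0, -0.8, 11.2]
width: -0.0
grip_force: 5.7
```

Call:
move_arm --increments '[0,0,0,0.03,0,0,0,0,0,0,0.03,0,0,0,0,0,0,0,0,0,0]'

```text
time: 4.85
ee_pos: [0.6288, 0.0768, 0.1318]
eef_rot: [0.001, 0.69, 0.724, 0.002]
ft_force: [-8.7, -0.7, 23.6]
width: -0.0002
grip_force: 11.4
```

The cover has bottomed at a tip height of 0.115 with 24 N on it. Now I lift and move above the rocker's raised end.

Call:
move_arm --increments '[0,0,0,-0.2,0,0,0,0,0,0,-0.4,0,0,0,0,0,0,-0.5,0,0,0,0,0,0,-0.5,0,0,0,0,-0.5,0,0,0,0,0,0,-0.5,0,0,0,0,0,0,-0.5,0,0,0,0,0,0,-0.5,0,0,0,0,0,0,-0.5,0,0,0,0,0,0,-0.5,0,0,0,0,0,0,-0.5,0,0,0,0,0,0,-0.5,0,0,0,0,0,0,0,0,0,0,0,0,0,0,0,0,0,0]'

```text
invalid input
```

```bash
python3 - <<'E'
from h import *
T=pose();print(T[:3,3].round(4))
o=np.array([.6019,.0052]);c,s=np.cos(.049),np.sin(.049);Rz=np.array([[c,-s],[s,c]])
print("local tip",((T[:2,3]-o)@Rz).round(4))
im=bot.grab_frame("wrist");cv2.imwrite("pics/w2.png",im[:,:,::-1])
for l in("cover_press","rocker_press","round_key_top"):print(l,[(np.round(d["centre"],3).tolist(),round(d["p"],2)) for d in bot.find_in(l,"wrist")[:2]])
im=bot.grab_frame("side");cv2.imwrite("pics/s2.png",cv2.resize(im[130:300,150:350,::-1],None,fx=3,fy=3))
E
```

```text
[0.6288 0.0768 0.1318]
local tip [0.0304 0.0702]
cover_press [([0.614, 0.114, 0.11], 0.97)]
rocker_press []
round_key_top [([0.511, 0.044, 0.117], 0.4)]
```

View pics/w2.png

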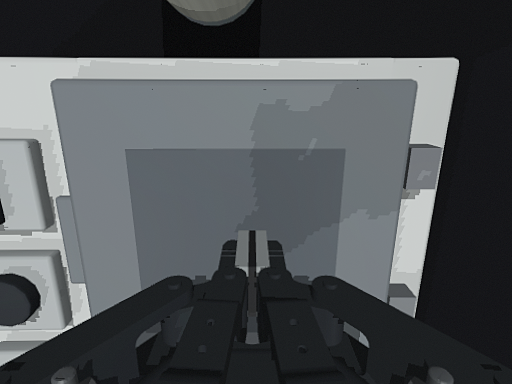

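View pics/s2.png

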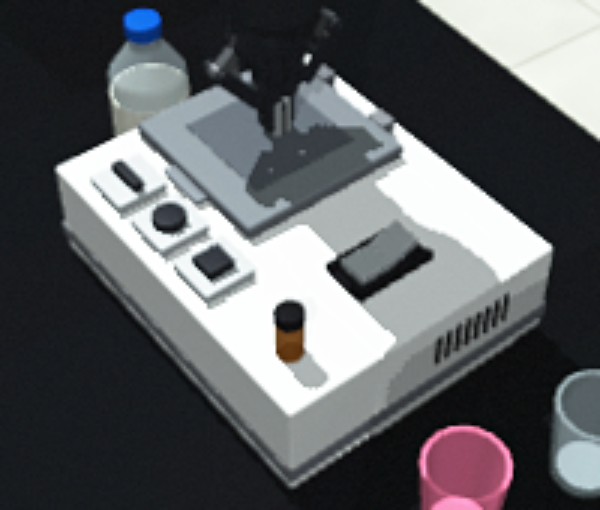

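The move was refused because I miscounted the row lengths, so the arm hadn't moved. The pictures show the cover flat on the deck under the fingertips, and the rocker still off with its far end raised. I'll resend it with the right lengths.

Call:
move_arm --increments '[0,0,0,-0.2,0,0,0,0,0,0,-0.4,0,0,0,0,0,0,-0.5,0,0,0,0,0,0,-0.5,0,0,0,0,-0.5,0,0,0,0,0,0,-0.5,0,0,0,0,0,0,-0.5,0,0,0,0,0,0,-0.5,0,0,0,0,0,0,-0.5,0,0,0,0,0,0,-0.5,0,0,0,0,0,0,-0.5,0,0,0,0,0,0,-0.5,0,0,0,0,0,0,0,0,0,0,0,0,0,0,0,0,0,0]'

```text
invalid input
```

```bash
python3 - <<'E'
from h import *
T=pose();print(T[:3,3].round(4))
o=np.array([.6019,.0052]);c,s=np.cos(.049),np.sin(.049);Rz=np.array([[c,-s],[s,c]])
print("local tip",((T[:2,3]-o)@Rz).round(4))
im=bot.grab_frame("wrist");cv2.imwrite("pics/w3.png",im[:,:,::-1])
for l in("cover_press","rocker_press","round_key_top"):print(l,[(np.round(d["centre"],3).tolist(),round(d["p"],2)) for d in bot.find_in(l,"wrist")[:2]])
E
```

```text
[0.6288 0.0767 0.1318]
local tip [0.0304 0.0701]
cover_press [([0.613, 0.113, 0.114], 0.88)]
rocker_press []
round_key_top [([0.51, 0.046, 0.119], 0.56)]
```

View pics/w3.png

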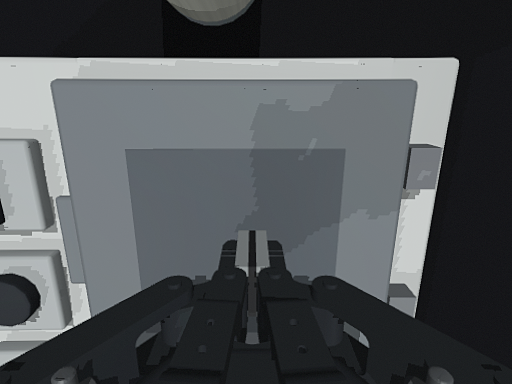

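That repeated the same mistake and the picture hasn't changed, so I'll use two shorter calls.

Call:
move_arm --increments '[0,0,0,-0.2,0,0,0,0,0,0,-0.4,0,0,0,0,0,0,-0.5,0,0,0,0,0,0,-0.5,0,0,0]'

```text
time: 5.7
ee_pos: [0.6286, 0.0767, 0.1918]
eef_rot: [-0.0, 0.69, 0.724, -0.0]
ft_force: [0.5, 0.1, -0.1]
width: 0.0002
grip_force: 0.0
```

Call:
move_arm --increments '[0,-0.5,0,0,0,0,0,0,-0.5,0,0,0,0,0,0,-0.5,0,0,0,0,0,0,-0.5,0,0,0,0,0,0,-0.5,0,0,0,0,0,0,-0.5,0,0,0,0,0,0,-0.5,0,0,0,0,0,0,-0.5,0,0,0,0,0,0,0,0,0,0,0,0,0,0,0,0,0,0,0]'

```text
time: 6.7
ee_pos: [0.6365, -0.0833, 0.1912]
eef_rot: [-0.0, 0.69, 0.724, 0.0]
ft_force: [-0.2, 0.3, 0.0]
width: 0.0001
grip_force: 0.0
```

```bash
python3 - <<'E'
from h import *
T=pose();print(T[:3,3].round(4))
o=np.array([.6019,.0052]);c,s=np.cos(.049),np.sin(.049);Rz=np.array([[c,-s],[s,c]])
print("local tip",((T[:2,3]-o)@Rz).round(4))
im=bot.grab_frame("wrist");cv2.imwrite("pics/w4.png",im[:,:,::-1])
for l in("cover_press","rocker_press","round_key_top"):print(l,[(np.round(d["centre"],3).tolist(),round(d["p"],2)) for d in bot.find_in(l,"wrist")[:2]])
E
```

```text
[ 0.6365 -0.0833  0.1912]
local tip [ 0.0302 -0.09  ]
cover_press [([0.623, 0.019, 0.114], 0.91)]
rocker_press [([0.615, -0.087, 0.114], 0.74), ([0.508, 0.032, 0.117], 0.42)]
round_key_top [([0.509, -0.016, 0.12], 0.68), ([0.506, 0.032, 0.116], 0.64)]
```

View pics/w4.png

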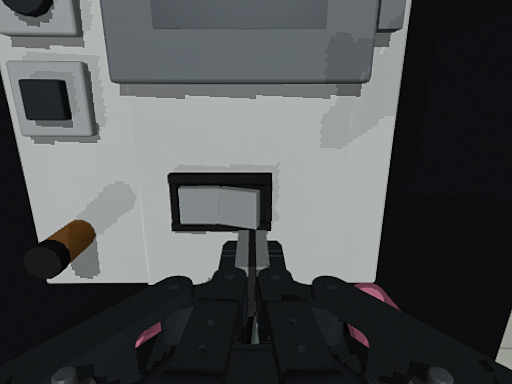

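The rocker frame spans (168–272, 173–231), with its raised half to the right ending at about (261, 210). Using the frame to refine its position.

```bash
python3 - <<'E'
from h import *
T=pose()
o=np.array([.6019,.0052]);c,s=np.cos(.049),np.sin(.049);Rz=np.array([[c,-s],[s,c]])
p=(ray([[168,173],[272,173],[272,231],[171,231]],.108,T)[:,:2]-o)@Rz
print(p.round(4),p.mean(0))
print((ray([[48,100],[25,3]],.118,T)[:,:2]-o)@Rz)
print((ray([[50,283],[376,283],[410,0]],.1,T)[:,:2]-o)@Rz)
E
```

```text
[[-0.0259 -0.0674]
 [ 0.0452 -0.0674]
 [ 0.046  -0.1106]
 [-0.027  -0.1105]] [ 0.00957153 -0.08897093]
[[-0.09156559 -0.01972982]
 [-0.09398219  0.03154905]]
[[-0.12656852 -0.15800591]
 [ 0.12928506 -0.15869061]
 [ 0.12701249  0.03804944]]
```

Call:
move_arm --increments '[0,0,0,0.3,0,0,0,0,0,0,0.3,0,0,0,0,0,0,0.3,0,0,0,0,0,0,0.2,0,0,0,0,0,0,0.1,0,0,0,0,0,0,0.06,0,0,0,0,0,0,0.06,0,0,0,0,0,0,0.06,0,0,0,0,0,0,0.06,0,0,0,0,0,0,0,0,0,0]'

```text
time: 7.9
ee_pos: [0.6366, -0.0831, 0.134]
eef_rot: [0.0, 0.69, 0.724, 0.0]
ft_force: [0.7, 0.4, 1.7]
width: -0.0
grip_force: 0.6
```

Call:
move_arm --increments '[0,0,0,0.03,0,0,0,0,0,0,0.03,0,0,0,0,0,0,0.03,0,0,0,0,0,0,0,0,0,0]'

```text
time: 8.3
ee_pos: [0.6365, -0.0831, 0.131]
eef_rot: [0.0, 0.69, 0.724, 0.0]
ft_force: [-0.3, -0.4, 6.3]
width: -0.0
grip_force: 2.8
```

Call:
move_arm --increments '[0,0,0,0.03,0,0,0,0,0,0,0.03,0,0,0,0,0,0,0,0,0,0]'

```text
time: 8.6
ee_pos: [0.6365, -0.0831, 0.1309]
eef_rot: [0.001, 0.69, 0.724, 0.001]
ft_force: [-4.0, 1.2, 16.4]
width: -0.0
grip_force: 8.4
```

The rocker has bottomed at a tip height of 0.114 with 16 N. Now I lift and move over the round key.

Call:
move_arm --increments '[0,0,0,-0.3,0,0,0,0,0,0,-0.4,0,0,0,0,0,0,-0.5,0,0,0,0,0,0,-0.4,0,0,0]'

```text
time: 9.0
ee_pos: [0.636, -0.0831, 0.1926]
eef_rot: [-0.0, 0.69, 0.724, -0.0]
ft_force: [0.5, 0.3, -0.2]
width: 0.0002
grip_force: 0.0
```

Call:
move_arm --increments '[0,0.405,-0.39,0,0,0,0,0,0.405,-0.39,0,0,0,0,0,0.405,-0.39,0,0,0,0,0,0.405,-0.39,0,0,0,0,0,0.405,-0.39,0,0,0,0,0,0.405,-0.39,0,0,0,0,0,0.405,-0.39,0,0,0,0,0,0.405,-0.39,0,0,0,0,0,0,0,0,0,0,0,0,0,0,0,0,0,0]'

```text
time: 10.0
ee_pos: [0.5053, 0.0403, 0.192]
eef_rot: [0.0, 0.689, 0.724, -0.0]
ft_force: [0.0, -0.1, -0.3]
width: 0.0001
grip_force: 0.0
```

```bash
python3 - <<'E'
from h import *
T=pose();print(T[:3,3].round(4))
o=np.array([.6019,.0052]);c,s=np.cos(.049),np.sin(.049);Rz=np.array([[c,-s],[s,c]])
print("local tip",((T[:2,3]-o)@Rz).round(4))
im=bot.grab_frame("wrist")[:,:,::-1]
im2=bot.grab_frame("side")[:,:,::-1]
a=cv2.resize(im2[140:260,160:330],(425,300),interpolation=2)
cv2.imwrite("pics/c5.png",np.hstack([cv2.resize(im,(375,281),interpolation=cv2.INTER_AREA)[:281],a[:281]]))
for l in("cover_press","rocker_press","round_key_top"):print(l,[(np.round(d["centre"],3).tolist(),round(d["p"],2)) for d in bot.find_in(l,"wrist")[:2]])
E
```

```text
[0.5053 0.0403 0.192 ]
local tip [-0.0948  0.0398]
cover_press [([0.603, 0.082, 0.109], 0.88)]
rocker_press []
round_key_top [([0.504, 0.044, 0.118], 0.93), ([0.499, 0.102, 0.112], 0.28)]
```

View pics/c5.png

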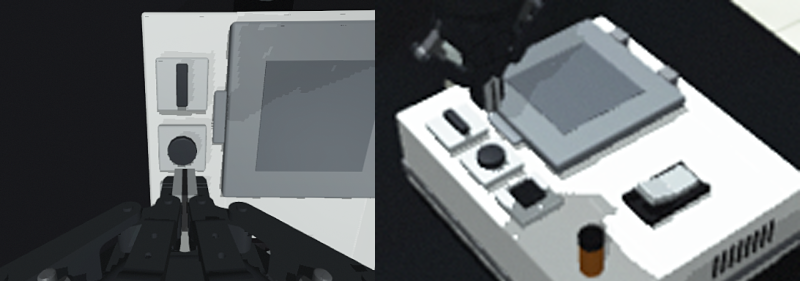

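The cover is flat, the rocker's near end is now up, and the tip is over the round key. I'll press it to the bottom in small steps.

Call:
move_arm --increments '[0,0,0,0.3,0,0,0,0,0,0,0.3,0,0,0,0,0,0,0.3,0,0,0,0,0,0,0.2,0,0,0,0,0,0,0.15,0,0,0,0,0,0,0.1,0,0,0,0,0,0,0.06,0,0,0,0,0,0,0.06,0,0,0,0,0,0,0.06,0,0,0,0,0,0,0.03,0,0,0,0,0,0,0.03,0,0,0,0,0,0,0,0,0,0]'

```text
time: 11.45
ee_pos: [0.5055, 0.0403, 0.129]
eef_rot: [0.0, 0.69, 0.724, 0.0]
ft_force: [-3.7, -0.0, 5.9]
width: 0.0
grip_force: 3.3
```

Call:
move_arm --increments '[0,0,0,0.03,0,0,0,0,0,0,0.03,0,0,0,0,0,0,0,0,0,0]'

```text
time: 11.75
ee_pos: [0.5056, 0.0403, 0.1287]
eef_rot: [0.001, 0.69, 0.724, 0.001]
ft_force: [-8.8, -0.6, 21.6]
width: -0.0002
grip_force: 10.6
```

The key is fully down, at a tip height of 0.112 with 22 N. Next I lift clear and check.

Call:
move_arm --increments '[0,0,0,-0.2,0,0,0,0,0,0,-0.3,0,0,0,0,0,0,-0.5,0,0,0,0,0,0,-0.6,0,0,0,0,0,0,-0.6,0,0,0,0,0,0,-0.6,0,0,0,0,0,0,-0.3,0,0,0,0,0,-0.5,0,0,0,0,0,0,-0.5,0,0,0,0,0,0,-0.5,0,0,0,0,0,0,-0.5,0,0,0,0,0,0,0,0,0,0,0,0,0,0,0,0,0,0]'

```text
time: 13.05
ee_pos: [0.4258, 0.0364, 0.2499]
eef_rot: [0.0, 0.69, 0.724, 0.0]
ft_force: [0.6, -0.5, -0.7]
width: -0.0001
grip_force: 0.0
```

```bash
python3 - <<'E'
from h import *
print(pose()[:3,3].round(4))
im=bot.grab_frame("wrist")[:,:,::-1]
im2=bot.grab_frame("side")[:,:,::-1]
cv2.imwrite("pics/c6.png",np.hstack([cv2.resize(im,(400,300),interpolation=cv2.INTER_AREA),cv2.resize(im2[140:275,160:340],(400,300),interpolation=2)]))
E
```

```text
[0.4258 0.0364 0.2499]
```

View pics/c6.png

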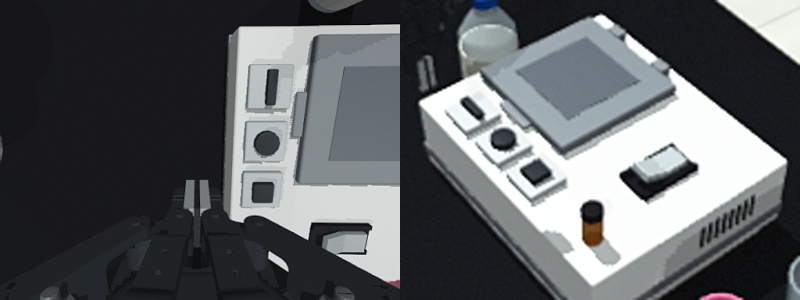

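The picture shows the cover flat, the rocker's near end up (switched on), the keys at rest, the vial and bottle upright, and the arm clear of everything.

```bash
python3 -c "
from cell import bot
print(bot.close_job())"
```

```text
the job is handed in; nothing more can be done
None
```

I shut the cover, pressed the rocker on, then pressed and released the round key, in that order, and handed the job in with the arm clear at about 13 s of the 48 s; the hand-in returned no verdict.

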